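# Latch the produce bin

### The job

Shut the gate of the wooden produce bin and latch it: lift the steel latch bar by its peg while the gate is still open, swing the gate in with the bar held above the catch, and let the bar drop all the way down into the slot of the catch, then let go. The catch is screwed on through a slotted hole, so feel for where the bar drops in; ease the bar over it and never bear on the catch with more than 15 N. Leave the other things on the worktop alone.

Things in the scene. Friction and masses are not known exactly. Their poses are not given: they have to be found in the camera images.
- bin: Open-fronted box of light wood, 160 deep (x) by 230 wide (y) by 175 mm high, standing fixed on the worktop with its open front (-x side) towards the robot; an onion and an apple lie in it. Origin: centre of its underside; axes x to its back, y to its left, z up; its yaw varies.
- hinge_pin: Fixed upright hinge pin of the gate at the left front of the bin, with all that hangs on it (gate and latch bar). Origin on the hinge axis, 90 mm above the worktop, at bin (-102, +108, 90) mm; axes parallel to the bin's and do not turn with the gate.
- gate (a joint): Angle (rad) of the slatted wooden gate, 213 wide, 156 high, 12 mm thick. 0: parallel to the bin's front; grows as its free right edge swings out to the robot; can be pressed in to -0.07 against a soft seal. Sprung towards 0.45 (2 N m/rad, friction 0.2 N m): about 4 to 7 N at the peg holds it shut, and unlatched it eases open again. Starts ajar, 0.35 to 0.52.
- bar (a joint): Angle (rad) of the flat steel latch bar about its pivot on the gate's front: 0 at rest, level; grows as its free right end is lifted, to 0.7 at most. It falls back by weight and a light spring (about 2 N at the peg). 6 mm thick, 14 high, it reaches 185 mm right of the pivot, past the gate's edge. On top of the catch it reads about 0.085, home in the slot 0.
- bar_pivot (a point): Pivot of the latch bar, on the bar's centre line: with the gate at 0 it lies 13 mm in front (-x) and 78 mm right (-y) of the hinge axis, 145 mm above the worktop. Turns with gate and bar: x points square into the gate, y along the bar towards the hinge, z up square to the bar.
- peg (a point): Mid-neck of the grip peg on the latch bar: a round steel peg, 12 mm in diameter, sticking straight out from the bar towards the robot, 85 mm right of the pivot, with 41 mm of free neck between bar and a 20 mm head. This point is 24 mm in front of the bar's middle, 145 mm up at rest; axes as bar_pivot. Pinch it from above, fingers closing along the bar; it can turn in the pads.
- catch_nominal (a point): Slot middle of the steel catch in mid adjustment: bin (-115, -135, 145) mm, on the bar's centre line with gate and bar at 0, 243 mm right of the hinge. The real catch sits up to 11 mm nearer or farther along bin x, unmeasured. It is 20 mm wide (y): blunt nose 20 mm thick, slot 10 mm, rear land 25 mm; tops 14 mm above the resting bar's underside, slot 4 mm below it. Friction 0.25.
- tin: Loose short food tin, 75 diameter, 58 mm high, left of the work; to be left alone. Origin at its underside.
- spice: Loose spice jar, 45 diameter, 106 mm high, right of the work; to be left alone. Origin at its underside.
- jam: Loose jam jar, 69 diameter, 99 mm high, right of the bin; to be left alone. Origin at its underside.
- salt_shaker: Loose salt shaker, 44 diameter, 90 mm high, at the right rear; to be left alone. Origin at its underside.

How it is judged (in metres and radians):
On the way, in this order (a step that is already met when the one before it is completed fails the run):
1. the bar is lifted while the gate is still open (value of joint each of bar, gate above 0.12 rad), for 0.1 s.
2. the gate is swung in with the bar still above the catch (value of joint gate below 0.085 rad and value of joint bar above 0.055 rad), for 0.05 s.
At the end, for the whole second after the job is handed in: The latch bar is fully down in the slot of the catch (bar angle under 0.02 rad), so that the gate stays shut by itself (gate angle between -0.060 and 0.062 rad, at rest), with the robot off the bin (value of joint bar below 0.02 rad and value of joint gate between -0.06 and 0.062 rad and not (velocity of joint gate above 0.02 rad/s) and not (velocity of joint gate below -0.02 rad/s)); the robot touches nothing.
It fails at once if the latch bar bears on the catch with more than 15 N (contact force between hinge_pin and bin above 15 N).
It fails at once if a loose thing on the worktop is moved by more than 25 mm (distance of any of tin, spice, jam, salt_shaker from where it was at the start of the episode above 0.025 m).
It also fails if it takes over 67 s, if anything falls off the work surface, if the arm or the gripper's body presses on something with over 40 N, if the wrist force passes 120 N, or if a joint passes its speed limit or range.

### The arm

A 6-joint arm with a two-finger parallel gripper is mounted at the origin on a cart in front of the work surface, level with it; the furniture and walls round the work are solid. World frame = base frame: x ahead of the robot, y to its left, z up, the work surface at z = 0. Lengths are in mm, angles in rad, forces in N, time in s.
With the tool pointing down it reaches from about 300 to 775 mm from the base axis. Payload 14.6 kg.
Tool frame: the origin (TCP) lies midway between the tips of the shut fingers; the grasp point (between the pads) lies 19 mm behind it; y points along the fingers, x is the direction in which the jaws open and shut, and the axes are right-handed (so a half turn about y gives the same grasp; the last joint's range is limited). The gripper opens to 85 mm and grips with 20 to 120 N. Pads are 22 mm wide; open, the fingers measure 114 mm over their backs; the gripper's body (76 mm by 85 mm) begins 54 mm behind the grasp point. The pads swing forward as they close: fully open they stand 13 mm farther back than shut.
Start: joints at [1.076, 0.3, 1.521, -0, 1.321, -0.067], TCP at [228.175, 500.426, 231.281] pointing down, gripper open.
Joint ranges: [-3.03, 3.03], [-0.79, 2.21], [0.23, 2.52], [-1.04, 4.18], [0, 3.07], [-2.55, 2.55]. Speed limits (rad/s): [2.22, 2.22, 2.57, 3.14, 3.14, 3.14].

### API

Orientations are given as a 3x3 rotation matrix whose columns are the frame's x, y, z axes.
In Python, from workcell import * gives the robot as it stands.
- The arm moves only by the shell command python3 -m jog 'ROWS' [FORCE]. ROWS is text: rows parted by semicolons, each of 7 numbers parted by spaces: the shift along the tool's x, y, z in m, then the turn, a rotation vector about the tool's x, y, z in degrees, then the opening, from 0 (shut) to 1 (fully open). In form: tx ty tz ax ay az hand; .... A call has 1 to 8 rows; each row shifts and turns the commanded pose from where the row before left it, along the tool's axes as they then stand; what a row does not reach is not made up. A row lasts 1/10 s, in which the tool goes at most 50 mm and 8.59 degrees, less where a joint would pass 70% of its speed; a pose out of reach is approached as far as the arm can. A call is refused whole if a number of a shift passes 0.05 or a number of a turn 8.59, either way. A call with a gripper value outside its range is refused whole. The fingers move at their own pace and stop on an object; FORCE is the grip in N (left out, the last holds). Time passes only in rows, so rows that do not move let the fingers close. It gives the time, the measured TCP pose, the force and the opening at its end, in the units of the state.
- get_obs(): the state, without advancing time (a new reading comes with each control period).
- read_camera(name): name is "scene" or "top" or "wrist"; returns a dict with "pixels" (400x640x3 uint8, red, green, blue), "fx", "fy", "cx", "cy" (pixels), "k1" (the pictures are not rectified: a ray, as slopes to the right and down, at radius r is drawn at 1 + k1 r^2 times it, then the intrinsics apply), "R" (3x3) and "t" (3): a world point X has camera coordinates R X + t. Camera axes: x right, y down, z forward; pixel columns grow to the right and rows downward; lengths in mm; the calibration is good to about 2 mm. A picture is of the moment at which its call begins. There is no depth.
- finish_job(): hands the job in, once; it reports no verdict.
Trained networks look in a picture, given as the dict that the camera call returned (one of the last four; its "shot" number tells which), for a name from the list of things; names that differ only in an ending like _2 or _b are one class to them, and where a whole thing is asked for, a point or a joint stands for the part that bears it (a point fixed in the world has none). Each returns a list of dicts, best first, with "conf" (0 to 1); they miss things now and then, are a little off and sometimes report something else, mostly with a low value. They report only what shows in the picture. A call takes as long as a camera call.
- boxes_of(label, picture): "position" ([row, column] in pixels, amid what is visible of it).
- regions_of(label, picture): "mask" (400x640 bool, what is visible of it) and "position" ([row, column] in pixels, amid what is visible of it).
The state is a dict: "time": time; "q": joint angles; "dq": joint speeds; "effort": joint torques, N m; "tool_pos": TCP position; "tool_rot": TCP orientation; "force": force on the tool from outside, world axes, zero at the start; "wrist_torque": the same for the moment, N m; "opening": finger opening in mm.
Only numpy, scipy, OpenCV 4.12 (cv2) and the standard library are available. Lean on these libraries where they do the work, as an engineer would, in place of code of your own. Each camera call takes 0.05 s, during which the arm holds its last target.

## Working session

There is one attempt and no reset: what is moved stays moved. The work goes in short steps, Python scripts to look and compute and a shell command to move; the robot and the scene stay as the last step left them, time stands still between calls to the robot, and variables do not carry over. Pictures are saved under pics/ and viewed, and the job is handed in when it is done.

```bash
ls; mkdir -p pics
python3 - <<'E'
from workcell import *
import cv2,numpy as np
o=get_obs()
for k,v in o.items(): print(k,np.round(v,3).tolist())
for n in ["scene","top","wrist"]:
    p=read_camera(n); cv2.imwrite(f"pics/{n}0.png",p["pixels"][:,:,::-1])
    print(n,p["fx"],p["fy"],p["cx"],p["cy"],p["k1"],np.round(p["R"],4).tolist(),np.round(p["t"],1).tolist())
    if n!="wrist":
      for l in ["bin","hinge_pin","gate","bar","bar_pivot","peg","catch_nominal","tin","spice","jam","salt_shaker"]:
        try:
          for b in boxes_of(l,p)[:3]: print(l,np.round(b["position"],1),round(b["conf"],2))
        except Exception as e: print(l,e)
E
```

```text
pics
time 0.0
q [1.076, 0.3, 1.522, 0.0, 1.321, -0.067]
dq [-0.0, 0.0, -0.002, -0.0, 0.0, -0.0]
effort [-0.0, -54.35, -36.178, -0.0, 0.004, -0.0]
tool_pos [228.049, 500.209, 230.7]
tool_rot [[0.415, -0.001, -0.91], [0.91, -0.001, 0.415], [-0.001, -1.0, 0.0]]
force [0.508, 0.188, 0.569]
wrist_torque [-0.005, 0.025, 0.017]
opening 85.104
scene 388.8925024208838 388.8925024208838 324.56462490827784 201.74607615389147 -0.05488226900059423 [[0.7294, -0.6841, 0.0071], [-0.3387, -0.3702, -0.865], [0.5944, 0.6285, -0.5018]] [-434.6, 262.2, 647.3]
bin [200.3 328.9] 0.87
hinge_pin [218.2 287.5] 0.78
hinge_pin [209.9 284.2] 0.64
gate [217.5 288.2] 0.93
bar [210.8 286.2] 0.77
bar_pivot [210.1 283.6] 0.64
peg [212.5 289. ] 0.7
peg [199.1 327.3] 0.24
catch_nominal [200.  329.1] 0.85
catch_nominal [212.1 291.7] 0.4
tin [201.2 210.6] 0.76
spice [305.8 356.3] 0.75
jam [262.1 439.9] 0.93
salt_shaker [235.3 469.1] 0.82
top 456.30913051897676 456.30913051897676 323.1889566826661 200.7118210267915 -0.11545033300252265 [[-0.013, -0.9999, -0.0047], [-0.9987, 0.0132, -0.0502], [0.0502, 0.004, -0.9987]] [-9.0, 571.3, 1446.1]
bin [191.8 329.1] 0.58
gate [240.2 336.2] 0.85
bar [247.4 340.2] 0.76
bar_pivot [244.9 338.9] 0.68
peg [246.6 340.1] 0.63
catch_nominal [190.1 324.1] 0.9
tin [252.4 234.6] 0.86
tin [251.9 412.6] 0.21
spice [251.2 412.4] 0.52
jam [181.2 417.5] 0.95
salt_shaker [144.3 407.7] 0.58
wrist 353.8754907893058 353.8754907893058 320.4146096590403 198.82142533795576 -0.015152666954630726 [[0.4148, 0.9099, 0.0004], [0.8676, -0.3956, 0.3011], [0.2742, -0.1245, -0.9536]] [-550.4, -38.9, 379.9]
```

Run:
```python
import cv2
a=cv2.imread('pics/top0.png')[120:310,200:460]; cv2.imwrite('pics/top0c.png',cv2.resize(a,None,fx=3,fy=3,interpolation=cv2.INTER_CUBIC))
a=cv2.imread('pics/scene0.png')[110:310,190:450]; cv2.imwrite('pics/scene0c.png',cv2.resize(a,None,fx=3,fy=3,interpolation=cv2.INTER_CUBIC))
```

```text
(no output)
```

View pics/top0c.png

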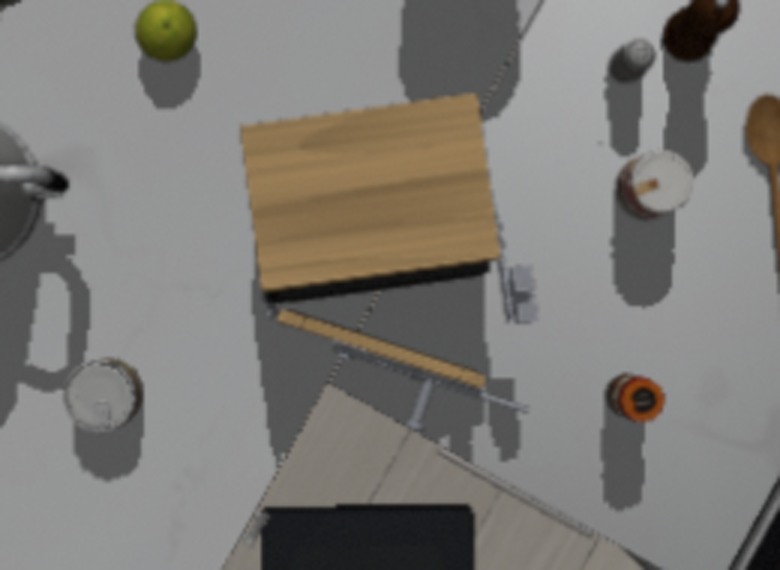

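View pics/scene0c.png

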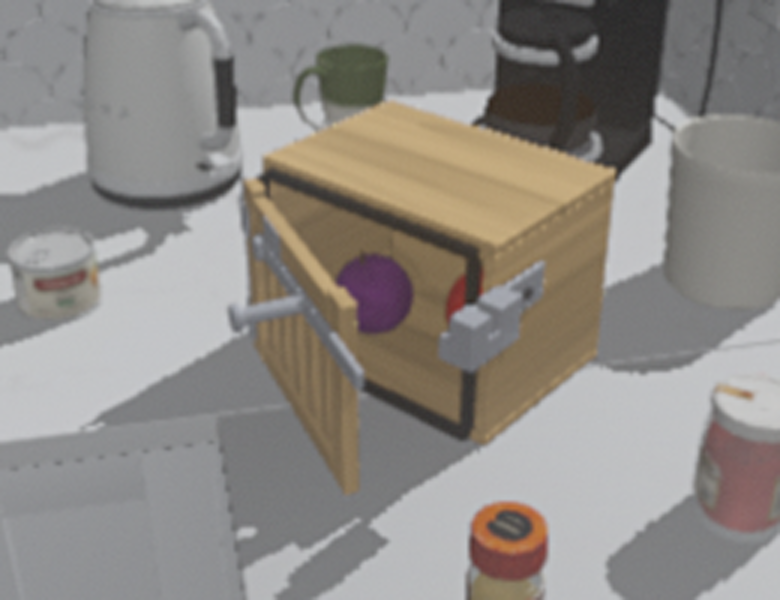

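View pics/scene0.png

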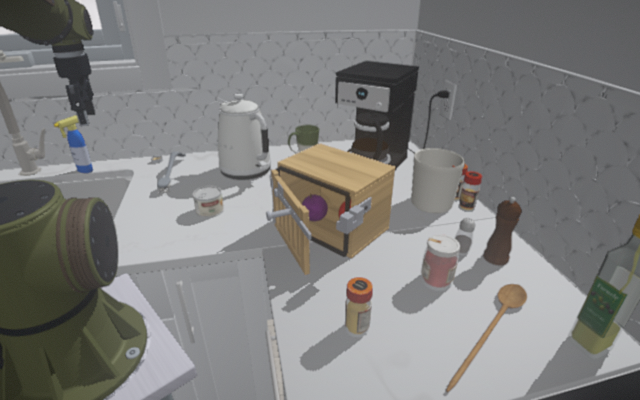

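Top view: bin roof corners in full-frame pixels are near (281,162), (359,152), (366,207) and (287,217). The gate is ajar, with the peg head near (338,262). The catch is on the right at about (374,218). Next I fit the poses.

```bash
cat > h.py <<'E'
import numpy as np
from scipy.optimize import least_squares
def proj(p,X):
    X=np.atleast_2d(X); c=X@np.array(p["R"]).T+np.array(p["t"]); s=c[:,:2]/c[:,2:]
    r2=(s**2).sum(1,keepdims=True); s=s*(1+p["k1"]*r2)
    return s*[p["fx"],p["fy"]]+[p["cx"],p["cy"]]
def Rz(a): c,s=np.cos(a),np.sin(a); return np.array([[c,-s,0],[s,c,0],[0,0,1]])
def binw(b,P): return np.atleast_2d(P)@Rz(b[2]).T+[b[0],b[1],0]
def gatew(b,g,P): # P relative to hinge axis w/ gate at 0, z above worktop; gate opens: free edge(-y) towards -x
    return binw(b,np.atleast_2d(P)@Rz(-g).T+[-102,108,0])
def barpt(beta,u,f,dz=0):
    # u along bar right of pivot; f in front
    return np.array([-13-f,-78-u*np.cos(beta)+0*dz,145+u*np.sin(beta)+dz*np.cos(beta)])
E
python3 - <<'E'
from h import *
from workcell import *
import cv2
T=read_camera("top");S=read_camera("scene")
roof=np.array([[80,115,175],[80,-115,175],[-80,-115,175],[-80,115,175.]])
tp=np.array([[242,127],[477,95],[497,260],[262,292]])/3+[200,120]
sc_=np.array([[385,103],[613,175],[487,247],[267,157]])/3+[190,110]
low=np.array([[-80,-115,0],[80,-115,0.]]); scl=np.array([[475,438],[602,357]])/3+[190,110]
def f(v):
    b=v[:3]
    r=[proj(T,binw(b,roof))-tp-v[4:6],proj(S,binw(b,roof))-sc_-v[6:8],proj(S,binw(b,low))-scl-v[6:8]]
    head=gatew(b,v[3],[-13-24-22,-163,145]); tip=gatew(b,v[3],[-13,-263,145])
    r+=[proj(T,head)-(np.array([[415,427]])/3+[200,120]) -v[4:6],proj(T,tip)-(np.array([[526,409]])/3+[200,120])-v[4:6],
        proj(S,head)-(np.array([[236,318]])/3+[190,110])-v[6:8]]
    return np.concatenate([np.concatenate(r).ravel(),v[4:8]*0.5])
s=least_squares(f,[560,0,0,.4,0,0,0,0],loss='soft_l1');v=s.x
print(np.round(v,3)); print(np.round(s.fun[:-4].reshape(-1,2),1))
b,g=v[:3],v[3]
np.save('bin.npy',v[:4])
print("peg",gatew(b,g,barpt(0,85,24)),"peg closed",gatew(b,0,barpt(0,85,24)))
print("pivot",gatew(b,g,barpt(0,0,0)),"tip",gatew(b,g,barpt(0,185,0)),"catch",binw(b,[-115,-135,145]))
for n,l in[("tin",29),("spice",53),("jam",50),("salt_shaker",45)]:
    q=boxes_of(n,T)[0]["position"]
    from scipy.optimize import fsolve
    w=fsolve(lambda xy:(proj(T,[xy[0],xy[1],l])[0]-[q[1],q[0]]),[500,0]); print(n,w)
for p,n in((T,'T'),(S,'S')):
    im=p["pixels"][:,:,::-1].copy(); im=cv2.resize(im,None,fx=3,fy=3,interpolation=cv2.INTER_CUBIC)
    pts=[*binw(b,roof),*binw(b,low),*gatew(b,g,barpt(0,85,46)),*gatew(b,g,barpt(0,185,0)),*gatew(b,g,barpt(0,0,0)),*gatew(b,g,[0,0,145]),*gatew(b,g,[0,-213,156]),*binw(b,[-115,-135,145]),*gatew(b,0,barpt(0,85,24))]
    for q in proj(p,pts): cv2.circle(im,tuple(int(round(3*x+1)) for x in q),4,(0,0,255),1)
    cv2.imwrite(f'pics/fit{n}.png',im[360:930,600:1380] if n=='T' else im[330:930,570:1350])
E
```

```text
[ 6.11484e+02 -1.40280e+01  1.16000e-01  4.38000e-01 -1.18500e+00
 -7.00000e-01 -1.42000e-01 -1.62700e+00]
[[-0.9 -0.3]
 [ 0.3  0.1]
 [ 1.   0.4]
 [-0.7  0.1]
 [ 1.1 -0.9]
 [-0.2 -0.9]
 [ 0.8 -0.2]
 [-3.5 -0.3]
 [ 1.4  3.7]
 [-3.1  0.9]
 [-0.3 -1.1]
 [ 0.3  0.2]
 [-0.2 -0.2]]
peg [[411.03397884 -61.41504932 145.        ]] peg closed [[479.7490568  -84.68045468 145.        ]]
pivot [[460.70052976  11.62078928 145.        ]] tip [[ 402.15324227 -163.87056415  145.        ]] catch [[ 512.80894909 -161.38145547  145.        ]]
tin [596.58976219 -28.02359243]
spice [ 406.45974242 -295.47835618]
jam [ 626.06017649 -319.44871238]
salt_shaker [ 744.64397191 -285.08148926]
```

View pics/fitT.png

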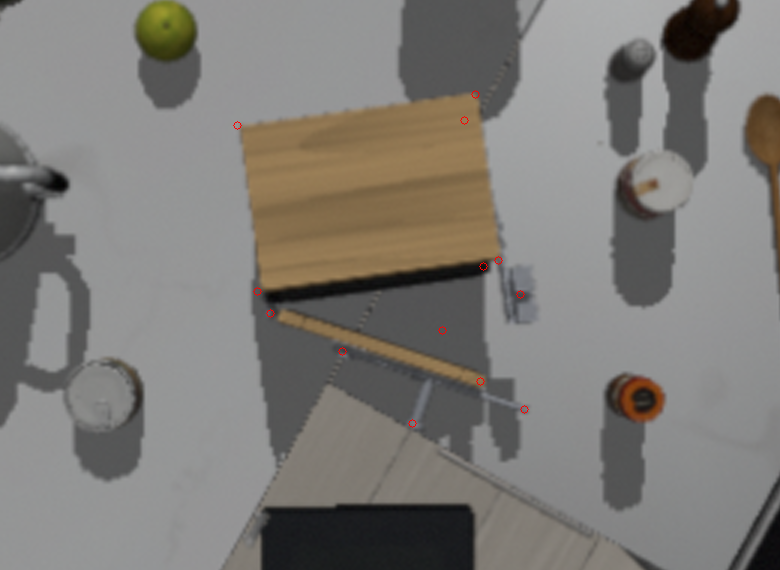

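View pics/fitS.png

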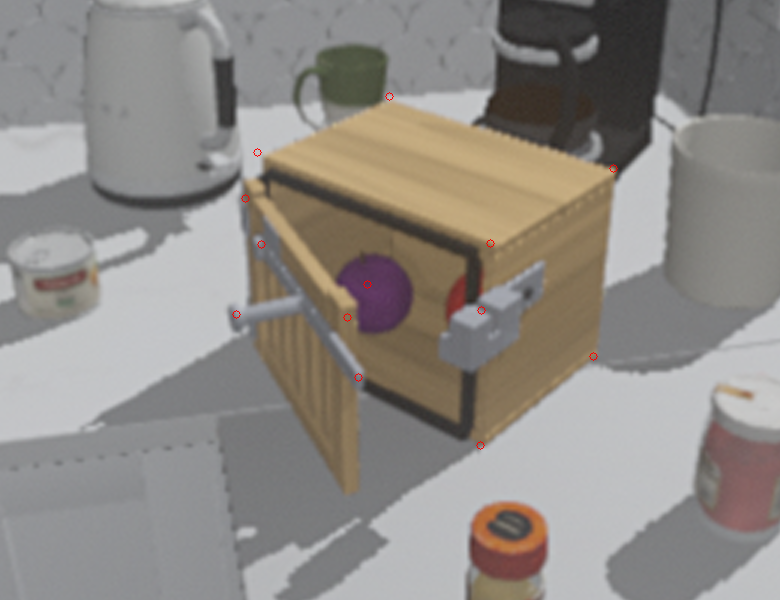

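The fit agrees with both views to a few mm: bin about (611,-14), yaw 0.116, gate about 0.44, peg about (411,-61,145). Now I move above the peg.

```bash
python3 -m jog '-0.036 0 -0.033 0 0 0 1;-0.036 0 -0.033 0 0 0 1;-0.036 0 -0.033 0 0 0 1;-0.036 0 -0.033 0 0 0 1;-0.036 0 -0.033 0 0 0 1;-0.036 0 -0.033 0 0 0 1' 40
```

```text
time: 2.15
tool_pos: [318.8, 220.0, 231.5]
tool_rot: [[0.414, 0.001, -0.91], [0.91, 0.0, 0.414], [0.001, -1.0, -0.001]]
force: [1.5, 0.8, 0.3]
opening: 85.7
```

```bash
python3 -m jog '-0.036 0 -0.033 0 0 0 1;-0.036 0 -0.033 0 0 0 1;-0.036 0 -0.033 0 0 0 1;-0.036 0 -0.033 0 0 0 1;-0.036 0 -0.033 0 -3 0 1;-0.036 0 -0.033 0 -3 0 1;0 0 0 0 0 0 1;0 0 0 0 0 0 1'
```

```text
time: 2.95
tool_pos: [411.6, -56.7, 231.1]
tool_rot: [[0.32, -0.001, -0.947], [0.947, 0.0, 0.32], [0.0, -1.0, 0.001]]
force: [-0.5, 0.7, -0.3]
opening: 85.3
```

Run:
```python
from h import *
from workcell import *
import cv2
v=np.load('bin.npy');b,g=v[:3],v[3]
W=read_camera("wrist");T=read_camera("top")
im=W["pixels"][:,:,::-1].copy()
pts=[*gatew(b,g,barpt(0,85,24)),*gatew(b,g,barpt(0,85,3)),*gatew(b,g,barpt(0,85,46)),*gatew(b,g,barpt(0,185,0)),*gatew(b,g,barpt(0,0,0)),*gatew(b,g,[0,-213,156]),*binw(b,[-115,-135,152])]
print(np.round(proj(W,pts)))
for q in proj(W,pts): cv2.circle(im,tuple(int(round(x)) for x in q),4,(0,0,255),1)
cv2.imwrite('pics/w1.png',im)
for l in ("peg","bar","catch_nominal"): print(l,[(np.round(x["position"]),round(x["conf"],2)) for x in boxes_of(l,W)])
```

```text
[[313. 207.]
 [313. 236.]
 [313. 176.]
 [172. 240.]
 [434. 239.]
 [240. 264.]
 [234. 367.]]
peg [(array([235., 310.]), 0.77)]
bar [(array([237., 308.]), 0.9), (array([276., 370.]), 0.35)]
catch_nominal [(array([276., 369.]), 0.78)]
```

View pics/w1.png

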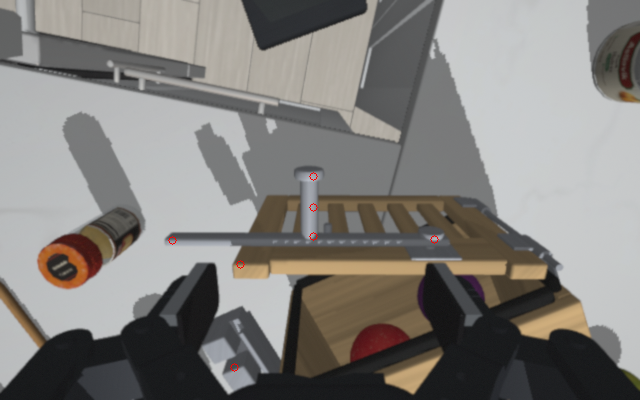

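Run:
```python
import cv2
a=cv2.imread('pics/w1.png')[290:400,170:310]; cv2.imwrite('pics/w1c.png',cv2.resize(a,None,fx=5,fy=5,interpolation=cv2.INTER_CUBIC))
```

```text
(no output)
```

View pics/w1c.png

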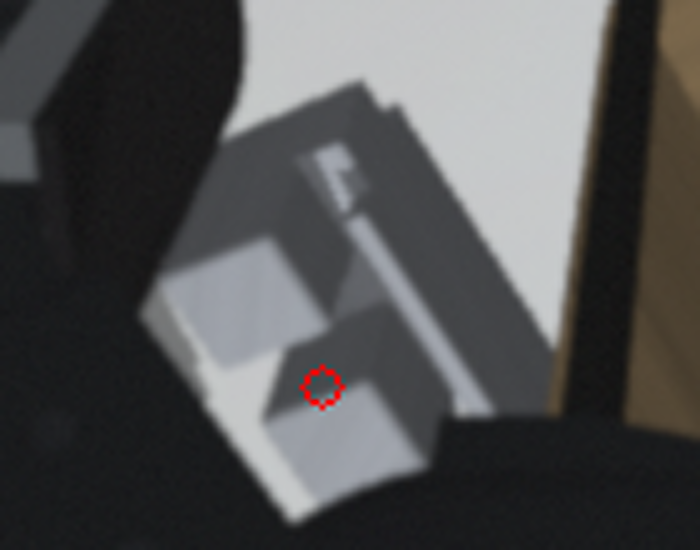

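Wrist view: peg neck at about col 310, rows 180–236, so the peg is about 2 mm to the right of my estimate. The catch slot is near (229,365), about 3 mm nearer than nominal. Now I descend and grip.

```bash
python3 -m jog '-0.007 0.020 -0.001 0 0 0 1;0 0.020 0 0 0 0 1;0 0.020 0 0 0 0 1;0 0.020 0 0 0 0 1;0 0.015 0 0 0 0 1;0 0.01 0 0 0 0 1;0 0 0 0 0 0 1;0 0 0 0 0 0 1' 25
```

```text
time: 4.0
tool_pos: [410.7, -62.8, 126.8]
tool_rot: [[0.317, 0.001, -0.948], [0.948, -0.0, 0.317], [0.0, -1.0, -0.001]]
force: [1.0, 0.3, 0.8]
opening: 85.5
```

Run:
```python
from workcell import *
import cv2
cv2.imwrite('pics/w2.png',read_camera("wrist")["pixels"][:,:,::-1])
```

```text
(no output)
```

View pics/w2.png

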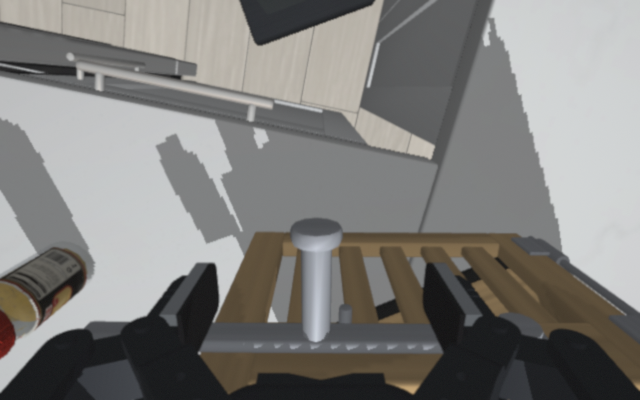

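The peg neck (col 316, rows 250–340) stands midway between the pads. I close on it.

```bash
python3 -m jog '0 0 0 0 0 0 0;0 0 0 0 0 0 0;0 0 0 0 0 0 0;0 0 0 0 0 0 0;0 0 0 0 0 0 0;0 0 0 0 0 0 0;0 0 0 0 0 0 0;0 0 0 0 0 0 0' 30
python3 - <<'E'
from workcell import *
import cv2
cv2.imwrite('pics/w3.png',read_camera("wrist")["pixels"][:,:,::-1])
E
```

```text
time: 4.85
tool_pos: [409.7, -64.1, 126.2]
tool_rot: [[0.318, -0.002, -0.948], [0.948, -0.002, 0.318], [-0.002, -1.0, 0.001]]
force: [-7.9, -13.1, 3.5]
opening: 10.9
```

View pics/w3.png

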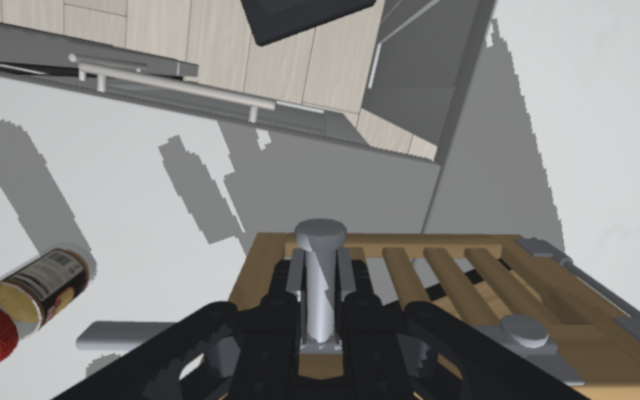

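Gripped (opening 10.9). There is about 15 N of side load along the bar, so I relieve that first and then lift.

```bash
python3 -m jog '-0.0015 0 0 0 0 0 0;0 0 0 0 0 0 0'; python3 -m jog '0 -0.004 0 0 0 0 0;0 -0.004 0 0 0 0 0;0 -0.004 0 0 0 0 0;0.001 -0.004 0 0 0 0 0;0.001 -0.004 0 0 0 0 0;0 0 0 0 0 0 0'
```

```text
time: 5.1
tool_pos: [410.0, -64.5, 126.4]
tool_rot: [[0.318, 0.0, -0.948], [0.948, 0.0, 0.318], [0.0, -1.0, -0.0]]
force: [-0.5, -0.3, 2.0]
opening: 10.8
time: 5.7
tool_pos: [410.6, -62.5, 146.7]
tool_rot: [[0.317, 0.0, -0.948], [0.948, -0.0, 0.317], [-0.0, -1.0, -0.0]]
force: [0.4, -0.4, -4.6]
opening: 10.8
```

```bash
cat > plan.py <<'E'
from h import *
from workcell import *
v=np.load('bin.npy');b=v[:3]
H=binw(b,[-102,108,0])[0]
def est():
    o=get_obs();p=np.array(o["tool_pos"]);d=(p-H)[:2]
    # angle of hinge->peg in bin frame; at g=0 vector (-37,-163)
    a=np.arctan2(d[1],d[0])-b[2]; a0=np.arctan2(-163,-37)
    g=-((a-a0+np.pi)%(2*np.pi)-np.pi)
    R=np.array(o["tool_rot"]); yaw=np.arctan2(R[1,0],R[0,0])
    return o,p,g,np.hypot(*d),R,yaw
if __name__=="__main__":
    o,p,g,r,R,yaw=est()
    print("H",H,"g_est",g,"r",r,"tool yaw rel bar deg",np.degrees(yaw-(b[2]-g+np.pi/2)), "beta~",np.arcsin((p[2]-126.2)/85),"F tool",R.T@np.array(o["force"]))
    hh=R.T@(np.r_[H[:2],p[2]]-p)
    for D in (1,2,3):
        Q=cv=Rz(0); 
        import cv2
        Rt=cv2.Rodrigues(np.array([0,-np.radians(D),0.]))[0]
        print(D,"deg row mm",np.round((hh-Rt@hh),2))
E
python3 plan.py
```

```text
H [497.71715689  81.49760458   0.        ] g_est 0.4362911362694364 r 168.32277687021835 tool yaw rel bar deg -0.11998954035895082 beta~ 0.24409141749061078 F tool [-0.28857536  4.59656936 -0.54119756]
1 deg row mm [-0.62  0.   -2.87]
2 deg row mm [-1.19  0.   -5.75]
3 deg row mm [-1.71  0.   -8.65]
```

```bash
python3 -m jog '-0.0012 0 -0.0057 0 -2 0 0;-0.0012 0 -0.0057 0 -2 0 0;-0.0012 0 -0.0057 0 -2 0 0;-0.0012 0 -0.0057 0 -2 0 0;-0.0012 0 -0.0057 0 -2 0 0;-0.0012 0 -0.0057 0 -2 0 0;0 0 0 0 0 0 0'; python3 plan.py
```

```text
time: 6.4
tool_pos: [442.0, -77.7, 146.0]
tool_rot: [[0.113, -0.001, -0.994], [0.994, -0.0, 0.113], [-0.0, -1.0, 0.001]]
force: [-0.4, -1.4, -2.5]
opening: 10.9
H [497.71715689  81.49760458   0.        ] g_est 0.22875343942792625 r 168.69704752068003 tool yaw rel bar deg 0.004805289516381148 beta~ 0.2351013859186482 F tool [-1.47014075  2.4651848   0.22064018]
1 deg row mm [-0.63  0.   -2.88]
2 deg row mm [-1.2   0.   -5.76]
3 deg row mm [-1.73  0.   -8.66]
```

```bash
python3 -m jog '-0.0012 0 -0.0057 0 -2 0 0;-0.0012 0 -0.0057 0 -2 0 0;-0.0012 0 -0.0057 0 -2 0 0;-0.0006 0 -0.0029 0 -1 0 0;0 0 0 0 0 0 0'; python3 plan.py
python3 - <<'E'
from workcell import *
import cv2
p=read_camera("scene");cv2.imwrite('pics/s4.png',cv2.resize(p["pixels"][130:270,240:420,::-1],None,fx=4,fy=4,interpolation=cv2.INTER_CUBIC))
p=read_camera("top");cv2.imwrite('pics/t4.png',cv2.resize(p["pixels"][180:280,280:400,::-1],None,fx=5,fy=5,interpolation=cv2.INTER_CUBIC))
p=read_camera("wrist");cv2.imwrite('pics/w4.png',p["pixels"][:,:,::-1])
E
```

```text
time: 6.9
tool_pos: [461.3, -83.3, 146.0]
tool_rot: [[-0.008, -0.001, -1.0], [1.0, -0.0, -0.008], [-0.0, -1.0, 0.001]]
force: [-2.8, -1.9, -2.6]
opening: 10.9
H [497.71715689  81.49760458   0.        ] g_est 0.10959482926174324 r 168.72205801877786 tool yaw rel bar deg 0.11366229320590375 beta~ 0.2352968223592834 F tool [-1.89824299  2.58329685  2.85101392]
1 deg row mm [-0.63  0.   -2.88]
2 deg row mm [-1.21  0.   -5.76]
3 deg row mm [-1.75  0.   -8.66]
```

View pics/s4.png

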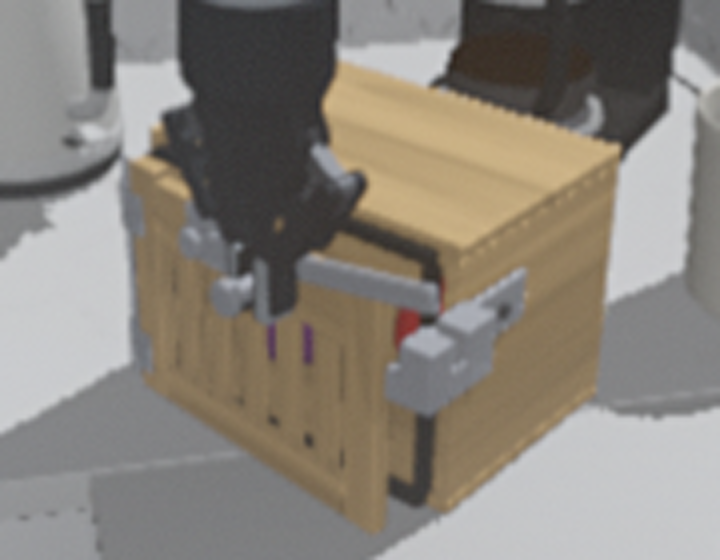

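View pics/t4.png

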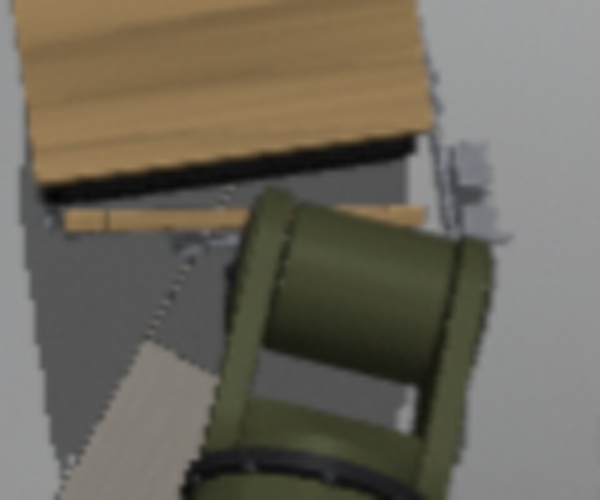

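View pics/w4.png

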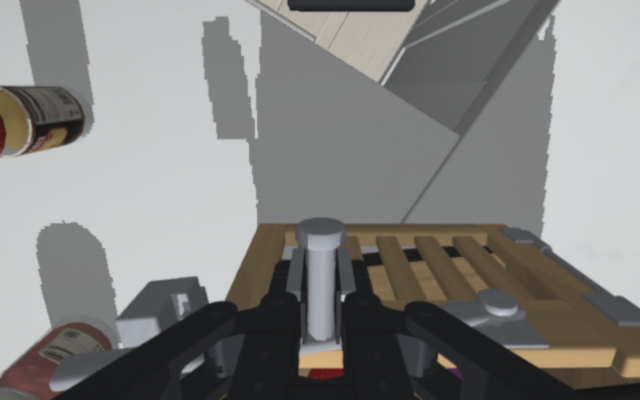

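The bar is raised above the catch nose and the gate is at about 0.11. I swing it in further with the bar still high.

```bash
python3 -m jog '-0.0006 0 -0.0029 0 -1 0 0;-0.0006 0 -0.0029 0 -1 0 0;-0.0006 0 -0.0029 0 -1 0 0;-0.0006 0 -0.0029 0 -1 0 0;-0.0003 0 -0.0015 0 -0.5 0 0;0 0 0 0 0 0 0;0 0 0 0 0 0 0'; python3 plan.py
```

```text
time: 7.75
tool_pos: [474.5, -85.6, 146.2]
tool_rot: [[-0.086, -0.001, -0.996], [0.996, -0.001, -0.086], [-0.001, -1.0, 0.001]]
force: [-4.0, -5.1, -2.9]
opening: 10.7
H [497.71715689  81.49760458   0.        ] g_est 0.030306015074004655 r 168.67415180754836 tool yaw rel bar deg 0.0573426280881603 beta~ 0.2378547141719379 F tool [-4.73863832  2.94902859  4.39465951]
1 deg row mm [-0.63  0.   -2.88]
2 deg row mm [-1.21  0.   -5.76]
3 deg row mm [-1.74  0.   -8.66]
```

```bash
python3 -m jog '-0.0008 0.003 0 0 0 0 0;-0.0006 0.003 0 0 0 0 0;-0.0005 0.003 0 0 0 0 0;0 0.001 0 0 0 0 0;0 0 0 0 0 0 0' 25; python3 plan.py
```

```text
time: 8.25
tool_pos: [474.8, -87.1, 136.4]
tool_rot: [[-0.086, -0.0, -0.996], [0.996, 0.0, -0.086], [0.0, -1.0, 0.0]]
force: [-6.1, -0.6, 0.8]
opening: 11.1
H [497.71715689  81.49760458   0.        ] g_est 0.027248799666914625 r 170.12328047264282 tool yaw rel bar deg -0.11197548517745032 beta~ 0.12057155380758039 F tool [-0.06162732 -0.7896322   6.14666983]
1 deg row mm [-0.63  0.   -2.9 ]
2 deg row mm [-1.2   0.   -5.82]
3 deg row mm [-1.73  0.   -8.74]
```

Run:
```python
from workcell import *
import cv2
p=read_camera("scene");cv2.imwrite('pics/s5.png',cv2.resize(p["pixels"][150:250,280:400,::-1],None,fx=6,fy=6,interpolation=cv2.INTER_CUBIC))
p=read_camera("wrist");cv2.imwrite('pics/w5.png',cv2.resize(p["pixels"][220:400,0:300,::-1],None,fx=2.5,fy=2.5,interpolation=cv2.INTER_CUBIC))
```

```text
(no output)
```

View pics/s5.png

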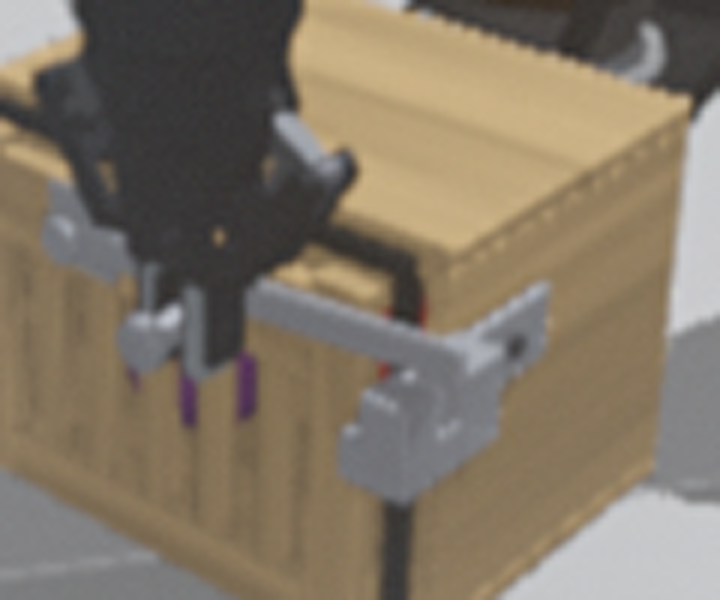

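View pics/w5.png

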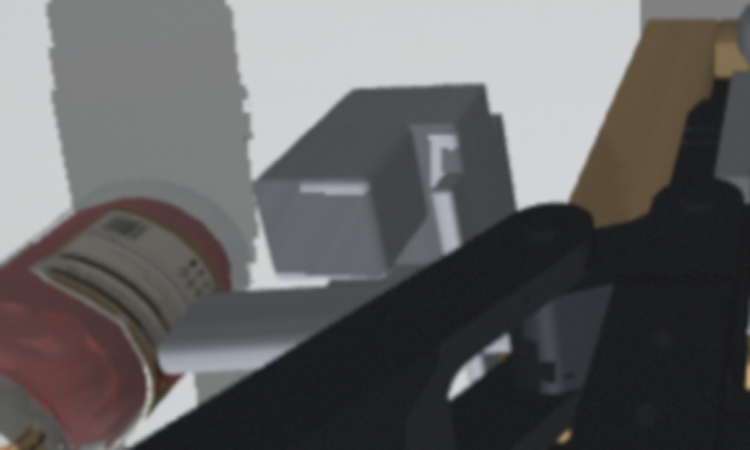

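```bash
cat >> h.py <<'E'
def ray(p,uv):
    import cv2
    R=np.array(p["R"]);C=-R.T@np.array(p["t"])
    y=(np.array(uv)-[p["cx"],p["cy"]])/[p["fx"],p["fy"]]; s=y.copy()
    for _ in range(20): s=y/(1+p["k1"]*(s@s))
    return C,R.T@np.r_[s,1]
def atz(p,uv,z):
    C,d=ray(p,uv); return C+d*(z-C[2])/d[2]
E
python3 - <<'E'
from h import *
from workcell import *
v=np.load('bin.npy');b=v[:3]
W=read_camera("wrist"); print("cam",-np.array(W["R"]).T@np.array(W["t"]))
def tobin(X): return (X-[b[0],b[1],0])@Rz(b[2])
for q in [(258,185),(368,183),(385,275),(275,275)]:
    print("nose",np.round(tobin(atz(W,(q[0]/2.5,220+q[1]/2.5),152)),1))
be=np.arctan2(10.2,85)
for g in (0.03,0.0):
  for u,f,dz in [(185,3,7),(185,-3,7),(185,3,-7)]:
    X=gatew(b,g,barpt(be,u,f,dz)); 
    q=proj(W,X)[0]; print(g,u,f,dz,"crop px",np.round([q[0]*2.5,(q[1]-220)*2.5]))
E
```

```text
cam [397.8736626  -93.38156749 279.40684472]
nose [-142.3 -146.7  152. ]
nose [-142.2 -128.2  152. ]
nose [-124.1 -128.6  152. ]
nose [-124.5 -147.7  152. ]
0.03 185 3 7 crop px [155. 364.]
0.03 185 -3 7 crop px [164. 396.]
0.03 185 3 -7 crop px [213. 301.]
0.0 185 3 7 crop px [164. 406.]
0.0 185 -3 7 crop px [174. 437.]
0.0 185 3 -7 crop px [221. 340.]
```

Comparing bar and nose in the same wrist image, the bar is about 6 mm in front of the slot. I ease the gate in by about 1.5°.

```bash
python3 -m jog '-0.0003 0 -0.0015 0 -0.5 0 0;-0.0003 0 -0.0015 0 -0.5 0 0;-0.0003 0 -0.0015 0 -0.5 0 0;0 0 0 0 0 0 0;0 0 0 0 0 0 0'; python3 plan.py
python3 - <<'E'
from workcell import *
import cv2
p=read_camera("wrist");cv2.imwrite('pics/w6.png',cv2.resize(p["pixels"][220:400,0:300,::-1],None,fx=2.5,fy=2.5,interpolation=cv2.INTER_CUBIC))
E
```

```text
time: 8.9
tool_pos: [479.5, -87.6, 136.6]
tool_rot: [[-0.112, 0.0, -0.994], [0.994, -0.0, -0.112], [-0.0, -1.0, -0.0]]
force: [-4.0, -2.3, 1.2]
opening: 10.7
H [497.71715689  81.49760458   0.        ] g_est -0.00041449007936655846 r 170.10947855029488 tool yaw rel bar deg -0.19479906688749213 beta~ 0.12234299822304992 F tool [-1.84621652 -1.1853995   4.18727778]
1 deg row mm [-0.62  0.   -2.9 ]
2 deg row mm [-1.19  0.   -5.82]
3 deg row mm [-1.71  0.   -8.74]
```

View pics/w6.png

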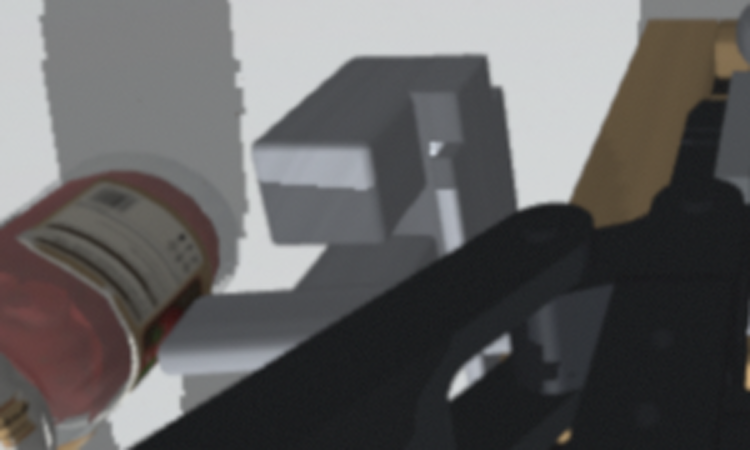

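Run:
```python
from h import *
from workcell import *
v=np.load('bin.npy');b=v[:3]
W=read_camera("wrist")
def tobin(X): return (X-[b[0],b[1],0])@Rz(b[2])
P=lambda q:(q[0]/2.5,220+q[1]/2.5)
for n,q in [("nose front l",(254,147)),("nf r",(370,147)),("nose back",(273,243)),("nb r",(385,241))]:
    print(n,np.round(tobin(atz(W,P(q),152)),1))
be=np.arctan2(10.0,85)
for q in [(210,293),(300,290)]:
    for z in (157,160,163): print("bar fb",q,z,np.round(tobin(atz(W,P(q),z)),1))
for q in [(160,345)]:
    for z in (170,174,): print("bar ft",q,z,np.round(tobin(atz(W,P(q),z)),1))
X=gatew(b,0,barpt(be,165,3,-7));print(X)
```

```text
nose front l [-142.4 -147.1  152. ]
nf r [-142.4 -127.9  152. ]
nose back [-123.9 -147.5  152. ]
nb r [-124.4 -128.2  152. ]
bar fb (210, 293) 157 [-117.7 -156.5  157. ]
bar fb (210, 293) 160 [-120.1 -154.   160. ]
bar fb (210, 293) 163 [-122.5 -151.6  163. ]
bar fb (300, 290) 157 [-118.3 -141.1  157. ]
bar fb (300, 290) 160 [-120.8 -139.1  160. ]
bar fb (300, 290) 163 [-123.2 -137.   163. ]
bar ft (160, 345) 170 [-118.5 -155.8  170. ]
bar ft (160, 345) 174 [-122.1 -152.2  174. ]
[[ 509.69869159 -160.60457845  157.32675162]]
```

The bar seems about 2 mm too far in, so I back it out by 0.5° and lower gently.

```bash
python3 -m jog '0.0003 0 0.0015 0 0.5 0 0;-0.0002 0.001 0 0 0 0 0;0 0 0 0 0 0 0'; python3 plan.py;  python3 -m jog '-0.0001 0.001 0 0 0 0 0;0 0 0 0 0 0 0'; python3 plan.py | head -1
```

```text
time: 9.3
tool_pos: [478.0, -87.6, 135.3]
tool_rot: [[-0.104, -0.0, -0.995], [0.995, 0.0, -0.104], [0.0, -1.0, 0.0]]
force: [-4.8, -1.3, -0.2]
opening: 10.7
H [497.71715689  81.49760458   0.        ] g_est 0.008498539301423413 r 170.26232889515407 tool yaw rel bar deg -0.17041618425919472 beta~ 0.1074109309065713 F tool [-0.74876068  0.22350168  4.88375911]
1 deg row mm [-0.62  0.   -2.91]
2 deg row mm [-1.2   0.   -5.82]
3 deg row mm [-1.72  0.   -8.75]
time: 9.5
tool_pos: [478.0, -87.7, 134.2]
tool_rot: [[-0.104, -0.0, -0.995], [0.995, 0.0, -0.104], [0.0, -1.0, 0.0]]
force: [-4.3, -1.1, 0.6]
opening: 10.5
H [497.71715689  81.49760458   0.        ] g_est 0.008408282166693759 r 170.35764881030272 tool yaw rel bar deg -0.16634435931834218 beta~ 0.0944131076567725 F tool [-0.64586324 -0.62013407  4.4358362 ]
```

```bash
for i in 1; do python3 -m jog '0 0.0005 0 0 0 0 0;0 0 0 0 0 0 0' |grep -E "pos|force"; python3 -m jog '0 0.0005 0 0 0 0 0;0 0 0 0 0 0 0'|grep -E "pos|force"; python3 -m jog '0 0.0005 0 0 0 0 0;0 0 0 0 0 0 0'|grep -E "pos|force"; done
```

```text
tool_pos: [478.0, -87.7, 133.8]
force: [-5.5, -1.5, 0.2]
tool_pos: [478.0, -87.7, 133.3]
force: [-5.8, -1.7, 0.1]
tool_pos: [478.0, -87.8, 132.8]
force: [-4.6, -1.8, 0.5]
```

```bash
python3 -m jog '0 0.0005 0 0 0 0 0;0 0 0 0 0 0 0' |grep -E "pos|force"; python3 -m jog '0 0.0005 0 0 0 0 0;0 0 0 0 0 0 0'|grep -E "pos|force"; python3 -m jog '0 0.0005 0 0 0 0 0;0 0 0 0 0 0 0'|grep -E "pos|force"
```

```text
tool_pos: [478.0, -87.8, 132.2]
force: [-4.1, -0.7, -0.3]
tool_pos: [478.0, -87.8, 131.7]
force: [-5.3, -3.4, -1.0]
tool_pos: [478.0, -87.9, 131.2]
force: [-6.2, -2.0, 0.2]
```

No resistance below the height of the catch top, so it is going into the slot. I continue down.

```bash
python3 -m jog '0 0.001 0 0 0 0 0;0 0 0 0 0 0 0' |grep -E "pos|force"; python3 -m jog '0 0.001 0 0 0 0 0;0 0 0 0 0 0 0'|grep -E "pos|force"; python3 -m jog '0 0.001 0 0 0 0 0;0 0 0 0 0 0 0'|grep -E "pos|force";python3 -m jog '0 0.001 0 0 0 0 0;0 0 0 0 0 0 0'|grep -E "pos|force"; python3 plan.py|head -1;  python3 - <<'E'
from workcell import *
import cv2
p=read_camera("scene");cv2.imwrite('pics/s7.png',cv2.resize(p["pixels"][150:250,280:400,::-1],None,fx=6,fy=6,interpolation=cv2.INTER_CUBIC))
p=read_camera("wrist");cv2.imwrite('pics/w7.png',cv2.resize(p["pixels"][220:400,0:300,::-1],None,fx=2.5,fy=2.5,interpolation=cv2.INTER_CUBIC))
E
```

```text
tool_pos: [478.0, -87.9, 130.3]
force: [-5.7, -3.5, 1.3]
tool_pos: [478.0, -87.9, 129.2]
force: [-4.9, -3.6, -0.7]
tool_pos: [478.0, -87.9, 128.2]
force: [-4.7, -3.5, -0.3]
tool_pos: [478.0, -88.0, 127.2]
force: [-6.3, -3.4, 0.5]
H [497.71715689  81.49760458   0.        ] g_est 0.008153177908903686 r 170.59305878029255 tool yaw rel bar deg -0.1858377296881504 beta~ 0.012308166871138932 F tool [-2.72565668 -0.44986856  6.58745403]
```

View pics/s7.png

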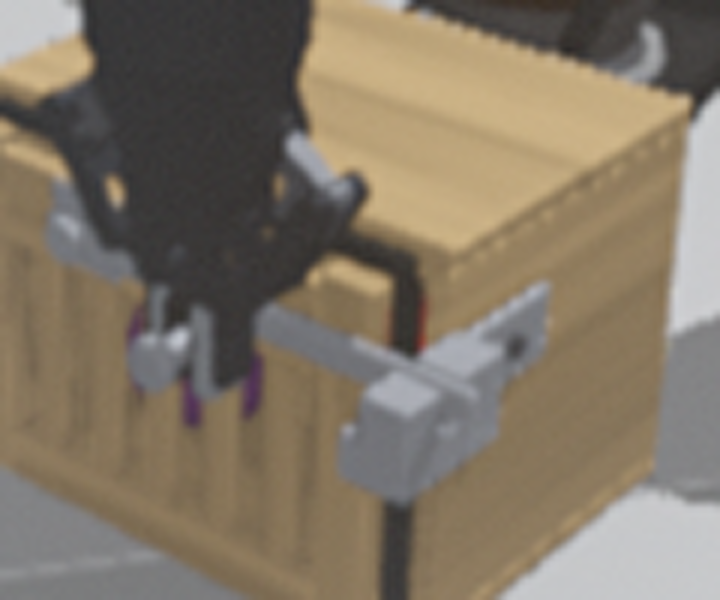

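View pics/w7.png

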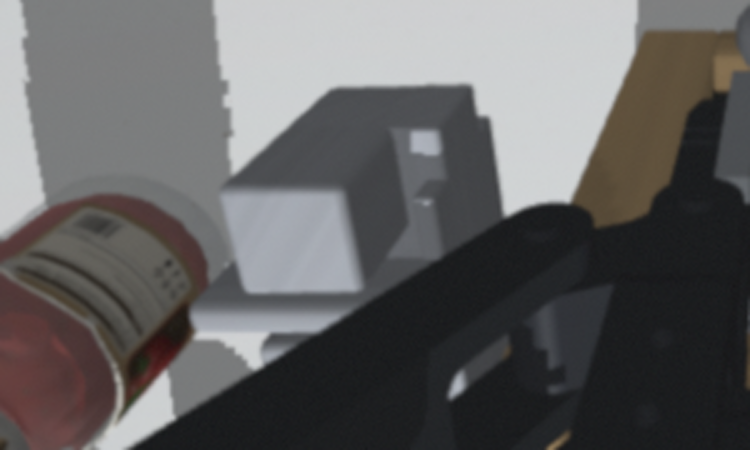

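Both views show the bar down in the slot behind the nose. I settle the last bit, then ease the gate out onto the nose before letting go.

```bash
python3 -m jog '-0.0002 0.0008 0 0 0 0 0;0 0 0 0 0 0 0' |grep -E "pos|force"; for k in a; do python3 -m jog '0 0 0.0005 0 0 0 0;0 0 0 0 0 0 0'|grep -E "pos|force"; python3 -m jog '0 0 0.0005 0 0 0 0;0 0 0 0 0 0 0'|grep -E "pos|force";python3 -m jog '0 0 0.0005 0 0 0 0;0 0 0 0 0 0 0'|grep -E "pos|force"; done; python3 plan.py|head -1
```

```text
tool_pos: [478.1, -88.0, 126.7]
force: [-7.0, -1.0, 3.2]
tool_pos: [477.8, -88.0, 126.7]
force: [-3.5, 0.5, 3.1]
tool_pos: [477.3, -87.9, 126.7]
force: [-3.6, 1.6, 4.3]
tool_pos: [476.9, -88.0, 126.7]
force: [-1.5, 4.2, 4.9]
H [497.71715689  81.49760458   0.        ] g_est 0.014540625361659565 r 170.72417327923733 tool yaw rel bar deg 0.20116973703772667 beta~ 0.005456542224161171 F tool [ 4.3360362  -4.86952891  1.06958643]
```

```bash
python3 -m jog '0.0004 -0.0003 0.0003 0 0 0 0;0 0 0 0 0 0 0'; python3 -m jog '0 0 0 0 0 0 0.3;0 0 0 0 0 0 0.6;0 0 0 0 0 0 1;0 0 0 0 0 0 1;0 0 0 0 0 0 1;0 0 0 0 0 0 1;0 0 0 0 0 0 1';  python3 - <<'E'
from workcell import *
import cv2
p=read_camera("scene");cv2.imwrite('pics/s8.png',cv2.resize(p["pixels"][150:250,280:400,::-1],None,fx=6,fy=6,interpolation=cv2.INTER_CUBIC))
p=read_camera("wrist");cv2.imwrite('pics/w8.png',p["pixels"][:,:,::-1])
E
```

```text
time: 12.6
tool_pos: [476.8, -87.9, 126.8]
tool_rot: [[-0.104, 0.001, -0.995], [0.995, -0.0, -0.104], [-0.0, -1.0, -0.001]]
force: [4.3, 1.5, -1.1]
opening: 10.4
time: 13.3
tool_pos: [476.3, -87.8, 126.8]
tool_rot: [[-0.104, -0.0, -0.995], [0.995, -0.0, -0.104], [-0.0, -1.0, 0.0]]
force: [-0.6, -0.3, -1.0]
opening: 85.3
```

View pics/s8.png

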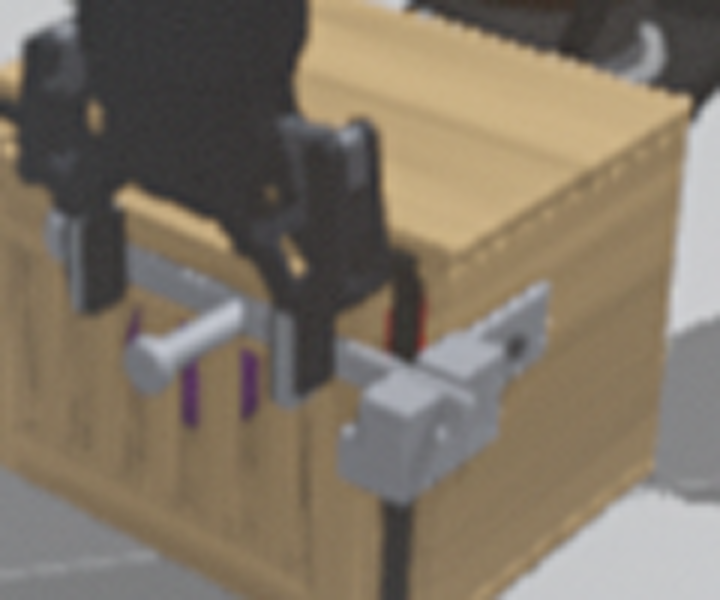

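View pics/w8.png

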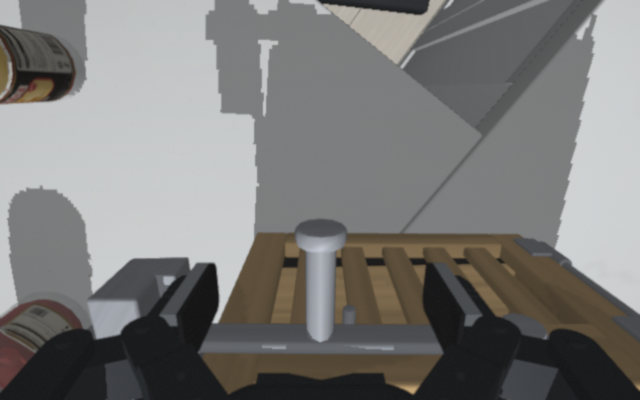

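The bar stays home in the slot with the peg free at col 320. I retreat straight up.

```bash
python3 -m jog '0 -0.02 0 0 0 0 1;0 -0.03 0 0 0 0 1;0 -0.03 0 0 0 0 1;0 -0.03 0 0 0 0 1;0 -0.03 0 0 0 0 1;0 0 0 0 0 0 1;0 0 0 0 0 0 1'
python3 - <<'E'
from h import *
from workcell import *
import cv2
v=np.load('bin.npy');b=v[:3]
p=read_camera("scene");cv2.imwrite('pics/s9.png',cv2.resize(p["pixels"][140:270,260:420,::-1],None,fx=4.5,fy=4.5,interpolation=cv2.INTER_CUBIC))
W=read_camera("wrist");cv2.imwrite('pics/w9.png',W["pixels"][:,:,::-1])
for g in (0,.015,.03): print(g,np.round(proj(W,[*gatew(b,g,barpt(0,0,3,7)),*gatew(b,g,barpt(0,185,3,7)),*gatew(b,g,barpt(0,85,46))])).tolist())
E
```

```text
time: 14.1
tool_pos: [476.3, -87.8, 266.9]
tool_rot: [[-0.104, 0.001, -0.995], [0.995, -0.0, -0.104], [-0.0, -1.0, -0.001]]
force: [-0.9, -0.2, -0.4]
opening: 85.4
0 [[432.0, 223.0], [195.0, 226.0], [323.0, 169.0]]
0.015 [[433.0, 222.0], [195.0, 221.0], [324.0, 165.0]]
0.03 [[433.0, 221.0], [195.0, 216.0], [325.0, 162.0]]
```

View pics/s9.png

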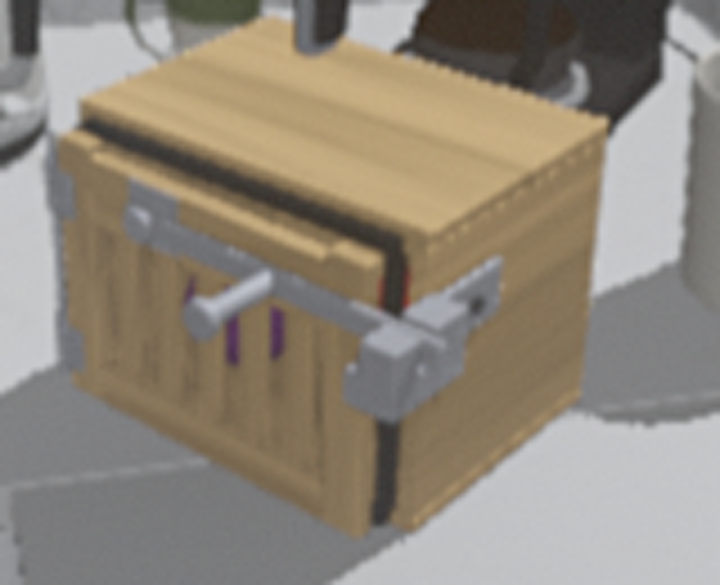

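View pics/w9.png

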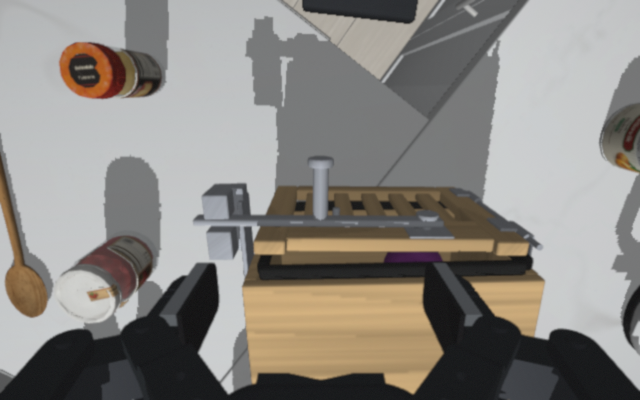

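The bar lies level in the slot with the gate shut at about 0.02, the gripper is clear, and the jars stand where they were. I hand in.

```bash
python3 -c "
from workcell import *
print(finish_job())"
```

```text
the job is handed in; nothing more can be done
None
```

The gate is shut and latched, and I handed the job in at about 14 s of the 67 s allowed; `finish_job()` gives no verdict.

**What I did:**
- I gripped the peg, lifted the bar to about 0.24 rad with the gate still at about 0.44, and swung the gate in with the bar above the catch.
- By comparing bar and catch in the wrist camera, I placed the bar over the slot. My first placement was about 2 mm too far in, so I backed it out 0.5°.
- I lowered the bar in steps of 1 mm or less and felt no resistance until it was down. I then eased the gate out onto the catch's nose, opened the fingers and went straight up.

**Last checks:**
- The final scene and wrist pictures show the bar level in the slot and the gate shut at about 0.02 rad.
- The gripper is about 140 mm above the peg with no load on it beyond sensor noise.
- While lowering and easing the bar, the wrist force stayed below about 8 N. The force on the catch itself was not measured directly.
- I never went near the loose things. The jars in the last wrist view look undisturbed, but I did not measure their positions again.

**Disagreements:**
- My bin pose and the felt position of the peg differed by about 3 mm.
- The two pictures put the catch offset at about 3 mm nearer and 2 mm farther than nominal.
- I relied on the relative view in the wrist camera for the fit.

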